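# Clamp a brew-group head: push the strap home and spin down its wing nut

## Robot

A 6-joint arm with a two-finger parallel gripper is mounted at the origin on the work surface. World frame = base frame: x ahead of the robot, y to its left, z up, the work surface at z = 0. Lengths are in m, angles in rad, forces in N, time in s.
With the tool pointing down it reaches from about 0.4 to 0.825 m from the base axis. Payload 7 kg.
Tool frame: the origin (TCP) lies midway between the tips of the shut fingers; the grasp point (between the pads) lies 19 mm behind it; z points along the fingers, y is the direction in which the jaws open and shut (so a half turn about z gives the same grasp; the last joint's range is limited). The gripper opens to 85 mm and grips with 20 to 120 N. Pads are 22 mm wide; open, the fingers measure 114 mm over their backs; the gripper's body (76 mm by 85 mm) begins 54 mm behind the grasp point. The pads swing forward as they close: fully open they stand 13 mm farther back than shut.
Start: joints at [1.43, 0.359, 0.012, 0, -1.224, -0.288], TCP at [0.281, 0.614, 0.231] pointing down, gripper open.
Joint ranges: [-3.07, 3.07], [-1.43, 2.12], [-1.02, 1.25], [-3.03, 1.67], [-3.05, -0], [-3.03, 3.03]. Speed limits (rad/s): [2.39, 2.39, 3.01, 3.14, 3.14, 3.14].

## Interface

Orientations are given as a unit quaternion [w, x, y, z].
In Python, from plant import r gives the robot as it stands.
- The arm moves only by the shell command python3 -m handwheel 'ROWS' [FORCE]. ROWS is JSON, a list that holds one entry, the list of rows, each a list of 5 numbers: the shift along the tool's x, y, z in mm, then the turn about the tool's z in rad, then the closure, from 0 (fully open) to 1 (shut). A call has exactly 10 rows; each row is the pose to reach, as a shift and turn from the pose commanded when the call began, along the tool's axes at that moment; what a row does not reach only later rows make up. A row lasts 1/8 s, in which the tool goes at most 62.5 mm and 10.7 degrees, less where a joint would pass 70% of its speed; a pose out of reach is approached as far as the arm can. A call with a gripper value outside its range is refused whole. The fingers move at their own pace and stop on an object; FORCE is the grip in N (left out, the last holds). Time passes only in rows, so rows that repeat a pose let the fingers close, or fill a call up. It gives the time, the measured TCP pose, the force and the opening at its end, in the units of the state.
- r.state(): the state, without advancing time (a new reading comes with each control period).
- r.capture(name): name is "scene" or "top" or "wrist"; returns the picture (480x640x3 uint8, red, green, blue); there is no depth.
- r.get_calibration(name): a dict with "fx", "fy", "cx", "cy" (pixels), "R" (3x3) and "t" (3): a world point X has camera coordinates R X + t. Camera axes: x right, y down, z forward; pixel columns grow to the right and rows downward; lengths in m; the calibration is good to about 2 mm. The wrist camera is an equidistant fisheye: a pixel r from the principal point sees the ray r / f radians off the axis. A picture is of the moment at which its call begins: read the wrist's pose just before it. get_calibration takes no time and is no camera call; for the wrist camera it gives the pose at the moment of the call.
- r.close_job(): hands the job in, once; it reports no verdict.
The state is a dict: "time_s": time; "joint_pos": joint angles; "qd": joint speeds; "joint_torque": joint torques, N m; "ee_pos": TCP position; "eef_rot": TCP orientation; "force": force on the tool from outside, world axes, zero at the start; "ft_torque": the same for the moment, N m; "grip_width": finger opening in m.
Only numpy, scipy, OpenCV 4.12 (cv2) and the standard library are available. Lean on these libraries where they do the work, as an engineer would, in place of code of your own. Each camera call takes 0.05 s, during which the arm holds its last target.

## Task

On the holding fixture, push the steel clamp strap by the upright lug at its tail until its nose is fully home against the neck of the brass group head. Then tighten the large wing nut on the strap, turning it clockwise seen from above with repeated fingertip strokes on its wings until it comes up hard against its stop. Only push, with the wing and the lug never between the fingers, leave the loose things where they are, and draw the hand clear when done.

Things in the scene. Friction and masses are not known exactly. Their poses are not given: they have to be found in the camera images.
- fixture: holding fixture, fixed to the bench: grey-painted steel base plate 300 x 190 mm, 12 mm thick. Origin: on the bench surface, on the vertical axis of the wing nut's stud, mid-plate. Its x axis is the direction in which the strap is pushed, towards the group head; z is up. Apart from head, strap, nut and a stud inside the nut (top at z = 62 mm) it carries nothing above z = 28 mm.
- head_top (a point): top centre of the brass group head, fixed on the fixture 75 mm along +x from the nut's axis; axes as the fixture's. Flange 104 mm across, its top at z = 27 mm; round neck 64 mm across up to z = 93 mm. The neck, 43 mm from the nut's axis, leaves no room for a finger to circle the nut on that side; the other sides are open.
- strap (a joint): how far the dark steel clamp strap is pushed along the fixture's +x, m: 0 fully back, 0.025 fully home (nose against the neck, a hard stop). Starts between 0 and 0.009. The strap is a slotted flat bar 34 mm wide, its top at z = 36 mm, lying under the wing nut; it slides with about 2 N of friction and stays where it is left.
- strap_lug (a point): middle of the top edge of the upright lug at the strap's tail: a plate 34 mm wide (along y), 6 mm thick (along x, centred on this point), from z = 36 mm up to z = 66 mm. Axes as the fixture's. It lies 107 mm behind the nut's axis (along -x) with the strap fully back, 82 mm when home. Push the face turned away from the nut.
- wing_nut (a joint): turn of the large wing nut, rad: 0 is tight (a hard stop), negative is slackened, and turning it clockwise from above raises the value. It starts between -5.6 and -3.6. It turns with about 0.03 N m of friction, stays where it is left and does not rise or sink.
- nut_top (a point): on the aluminium wing nut's axis, level with the top of its wings (70 mm above the bench). Its x axis runs along the two wings, y square to them, z up; it turns with the nut. Each wing is a plate 5 mm thick reaching 36 mm from the axis, from 44 to 70 mm above the bench; hub 22 mm across, 58 mm high above the bench. When tight, the wings lie square across the strap.
- basket: bystander: open steel filter basket, 58 mm across, 26 mm high, standing on the base plate beside the tail of the strap. Origin: centre of its underside.
- spare_nut: bystander: small loose brass wing nut (44 mm over its wings, 22 mm high) lying on the base plate; not the one to turn. Origin: centre of its underside.
- gasket: bystander: rubber ring, 40 mm across, 8 mm thick, lying on the base plate. Origin: centre of its underside.
- tamper: bystander: steel coffee tamper, 58 mm foot, 88 mm high, standing on the bench. Origin: centre of its underside.
- pitcher: bystander: steel milk pitcher with a handle, 84 mm across, 100 mm high, on the bench. Origin: centre of its underside.
- portafilter: bystander: portafilter, steel bowl 72 mm across and 42 mm high with a black handle along its -x, on the bench. Origin: centre of the bowl's underside.
- driver: bystander: screwdriver lying on the bench. Origin: about its middle, at its underside.

How it is judged:
By the outcome, as a careful person would: the job done as asked, in the order asked, and still so for the second after the job is handed in, with the robot touching nothing.
It also fails if it takes over 48 s, if anything falls off the work surface, if the arm or the gripper's body presses on something with over 40 N, if the wrist force passes 120 N, or if a joint passes its speed limit or range.

## Working session

There is one attempt and no reset: what is moved stays moved. The work goes in short steps, Python scripts to look and compute and a shell command to move; the robot and the scene stay as the last step left them, time stands still between calls to the robot, and variables do not carry over. Pictures are saved under pics/ and viewed, and the job is handed in when it is done.

```bash
ls; mkdir -p pics
python3 - <<'E'
from plant import r
import cv2
s=r.state(); print(s)
for n in("scene","top","wrist"):
    c=r.get_calibration(n); print(n,c)
    im=r.capture(n); cv2.imwrite(f"pics/{n}0.png",im[:,:,::-1])
E
```

```text
pics
{'time_s': 0.0, 'joint_pos': array([ 1.43009981e+00,  3.59382655e-01,  1.10874077e-02, -3.63941307e-04,
       -1.22411094e+00, -2.88088715e-01]), 'qd': array([ 0.00048584,  0.00194305, -0.00024517,  0.00119547,  0.000196  ,
        0.00061966]), 'joint_torque': array([ 1.50490687e-03, -5.83321989e+01,  2.93433470e+01,  6.93699449e+00,
       -5.84578855e-03, -8.49910691e-06]), 'ee_pos': array([0.28046947, 0.61345008, 0.23037636]), 'eef_rot': array([ 8.15344699e-04,  9.77092281e-01, -2.12814468e-01, -1.11363255e-04]), 'force': array([-0.08343363, -0.06036425, -1.17278656]), 'ft_torque': array([-0.09269906,  0.0133464 ,  0.06862628]), 'grip_width': 0.08537528032451876}
scene {'fx': 493.78236138438854, 'fy': 493.78236138438854, 'cx': 318.59310669332586, 'cy': 236.09283449209016, 'R': array([[-0.38325453,  0.92363826, -0.00288583],
       [ 0.63905903,  0.26291278, -0.72282807],
       [-0.66687294, -0.27887135, -0.69102189]]), 't': array([ 0.18811272, -0.27325807,  1.53007467])}
top {'fx': 469.2243815007864, 'fy': 469.2243815007864, 'cx': 315.56814146096497, 'cy': 235.5916281253421, 'R': array([[ 0.01607949, -0.99977268,  0.01400169],
       [-0.9907299 , -0.01782012, -0.13467263],
       [ 0.13489153, -0.01170642, -0.99079122]]), 't': array([-0.00666682,  0.54832546,  1.13391444])}
wrist {'fx': 371.64829954431775, 'fy': 371.64829954431775, 'cx': 324.81943274629214, 'cy': 243.26648434374425, 'R': array([[-0.41570459, -0.90949824,  0.00162851],
       [-0.87851446,  0.40200493,  0.25807823],
       [-0.23537636,  0.10585363, -0.96612265]]), 't': array([ 0.67410186, -0.03355862,  0.3779354 ])}
```

View pics/top0.png

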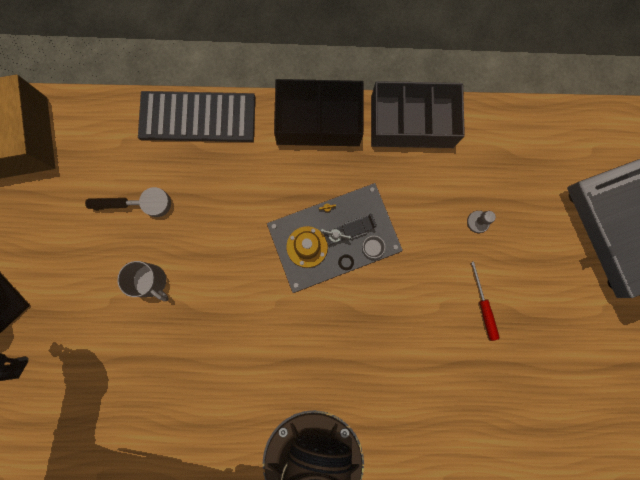

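View pics/scene0.png

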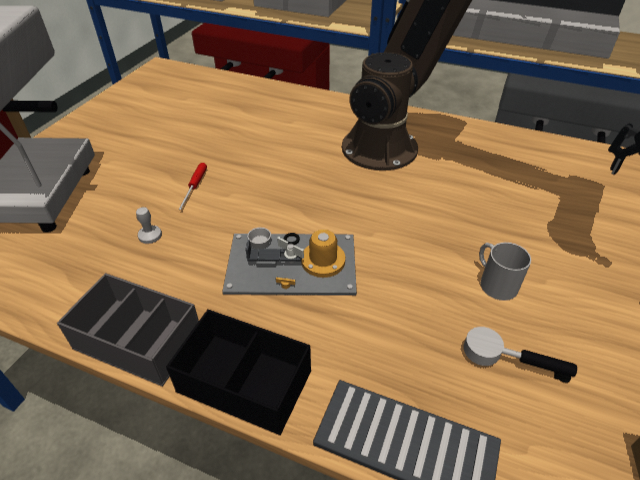

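View pics/wrist0.png

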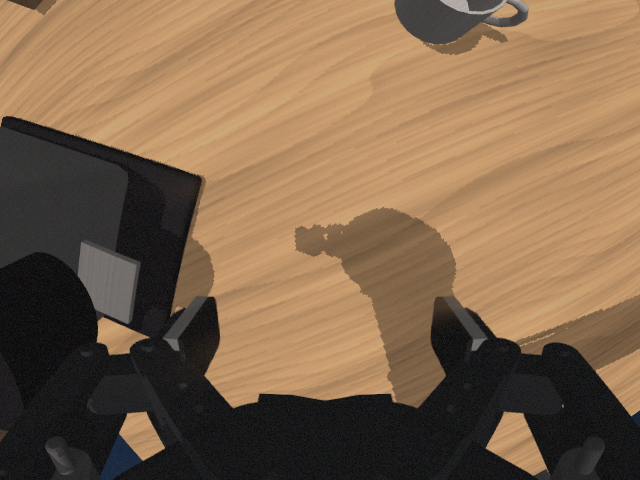

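```bash
cat > h.py <<'E'
import numpy as np, cv2
from plant import r
def ray(c,u,v):
    d=np.array([(u-c['cx'])/c['fx'],(v-c['cy'])/c['fy'],1.]); R=np.array(c['R']);t=np.array(c['t'])
    return -R.T@t, R.T@d
def onz(c,u,v,z):
    o,d=ray(c,u,v); return o+d*(z-o[2])/d[2]
def wray(c,u,v):
    a=np.array([u-c['cx'],v-c['cy']]); rr=np.hypot(*a); th=rr/c['fx']
    d=np.array([*(np.sin(th)*a/max(rr,1e-9)),np.cos(th)]); R=np.array(c['R'])
    return -R.T@np.array(c['t']), R.T@d
def wonz(c,u,v,z):
    o,d=wray(c,u,v); return o+d*(z-o[2])/d[2]
def proj(c,X):
    p=np.array(c['R'])@X+c['t']; return c['fx']*p[0]/p[2]+c['cx'],c['fy']*p[1]/p[2]+c['cy']
def wproj(c,X):
    p=np.array(c['R'])@X+c['t']; q=np.hypot(p[0],p[1]); th=np.arctan2(q,p[2])
    return c['cx']+c['fx']*th*p[0]/q, c['cy']+c['fx']*th*p[1]/q
E
python3 - <<'E'
import cv2
a=cv2.imread('pics/top0.png')[175:300,255:415]
b=cv2.imread('pics/scene0.png')[220:305,215:370]
cv2.imwrite('pics/top0c.png',cv2.resize(a,None,fx=5,fy=5,interpolation=cv2.INTER_CUBIC)[:600,:800])
cv2.imwrite('pics/scene0c.png',cv2.resize(b,None,fx=5,fy=5,interpolation=cv2.INTER_CUBIC))
E
```

```text
(no output)
```

View pics/top0c.png

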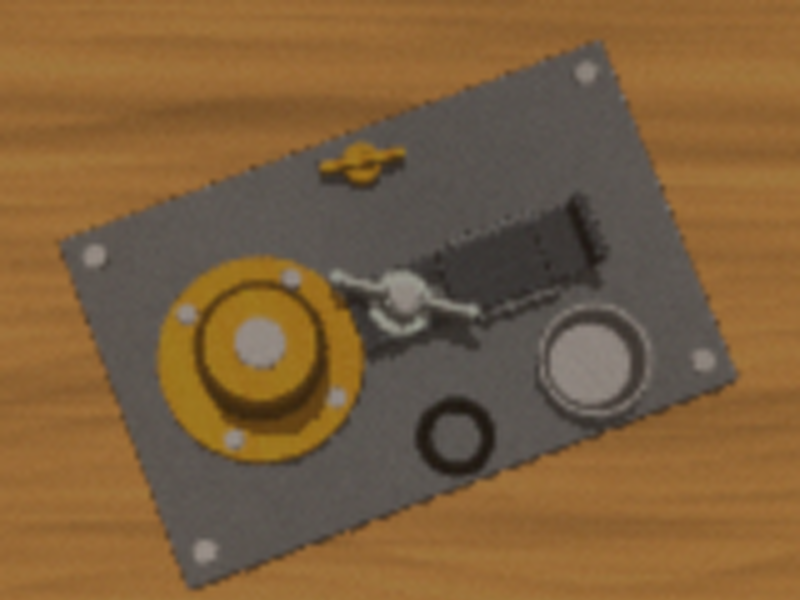

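View pics/scene0c.png

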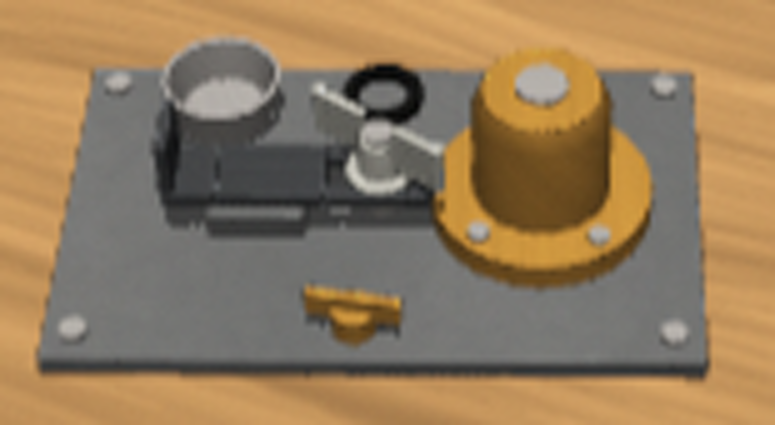

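```bash
cat >> h.py <<'E'
def P(U,V): return (U+.5)/5-.5+255,(V+.5)/5-.5+175
def S(U,V): return (U+.5)/5-.5+215,(V+.5)/5-.5+220
E
python3 - <<'E'
from h import *
c=r.get_calibration('top'); s=r.get_calibration('scene')
k=[onz(c,*P(*p),.012) for p in [(62,240),(603,42),(737,378),(192,588)]]
k2=[onz(s,*S(*p),.012) for p in [(707,365),(40,361),(95,70),(692,73)]]
for K in (k,k2):
    K=np.array(K);print(K[:,:2].round(4)); print('ctr',K.mean(0), [np.linalg.norm(K[i]-K[(i+1)%4]).round(4) for i in range(4)])
    e=(K[0]-K[1])+(K[3]-K[2]); f=(K[0]-K[3])+(K[1]-K[2]); print('ang x',np.degrees(np.arctan2(e[1],e[0])),np.degrees(np.arctan2(f[1],f[0])))
for n,p,z in [('wingA',(337,276),.068),('wingB',(475,311),.068),('hub',(404,291),.062),('head',(260,343),.093),('lugA',(577,197),.066),('lugB',(600,263),.066),('basket',(594,362),.026+.012),('spare',(362,163),.034),('gasket',(455,437),.02)]:
    print(n,onz(c,*P(*p),z).round(4))
print('scene')
for n,p,z in [('wingA',(320,90),.070),('wingB',(443,147),.070),('hub',(378,128),.062),('head',(542,84),.093),('lugA',(160,147),.066),('lugB',(168,105),.066)]:
    print(n,onz(s,*S(*p),z).round(4))
E
```

```text
[[ 0.5831  0.127 ]
 [ 0.6922 -0.1501]
 [ 0.5182 -0.2182]
 [ 0.4076  0.0566]]
ctr [ 0.55026293 -0.04616299  0.012     ] [np.float64(0.2978), np.float64(0.1869), np.float64(0.2963), np.float64(0.1891)]
ang x 111.71375440476925 21.623133078291996
[[ 0.5845  0.1288]
 [ 0.6954 -0.1464]
 [ 0.5209 -0.2176]
 [ 0.4094  0.0592]]
ctr [ 0.55254995 -0.04399922  0.012     ] [np.float64(0.2967), np.float64(0.1884), np.float64(0.2985), np.float64(0.1884)]
ang x 111.94809837840778 21.94803132465811
wingA [ 0.5587 -0.0124  0.068 ]
wingB [ 0.5427 -0.0797  0.068 ]
hub [ 0.5527 -0.0454  0.062 ]
head [0.5222 0.0243 0.093 ]
lugA [ 0.6003 -0.1296  0.066 ]
lugB [ 0.5677 -0.1409  0.066 ]
basket [ 0.5222 -0.1418  0.038 ]
spare [ 0.6216 -0.0251  0.034 ]
gasket [ 0.485  -0.0742  0.02  ]
scene
wingA [ 0.5442 -0.0777  0.07  ]
wingB [ 0.5565 -0.0101  0.07  ]
hub [ 0.5494 -0.0461  0.062 ]
head [0.5237 0.0247 0.093 ]
lugA [ 0.6017 -0.1305  0.066 ]
lugB [ 0.5762 -0.1402  0.066 ]
```

```bash
python3 -m handwheel '[[[60,57,0,0.1,1],[120,113,5,0.25,1],[165,154,10,0.4,1],[210,196,15,0.55,1],[255,238,20,0.7,1],[300,280,25,0.761,1],[345,322,30,0.761,1],[390,364,35,0.761,1],[435,406,40,0.761,1],[480,448,45,0.761,1]]]' 20
```

```text
time_s: 1.4
ee_pos: [0.5187, 0.0357, 0.189]
eef_rot: [-0.0, 0.828, -0.56, 0.0]
force: [1.1, 2.1, -0.2]
grip_width: 0.0003
```

```bash
python3 -m handwheel '[[[50,0,0,0,1],[90,0,0,0,1],[130,0,0,0,1],[160,0,5,0,1],[174,0,15,0,1],[174,0,25,0,1],[174,0,25,0,1],[174,0,25,0,1],[174,0,25,0,1],[174,0,25,0,1]]]'
python3 - <<'E'
from h import *
c=r.get_calibration('wrist'); im=r.capture('wrist'); cv2.imwrite('pics/w1.png',im[:,:,::-1])
s=r.state(); print(s['time_s'],s['ee_pos'],s['eef_rot'],s['joint_pos'],s['force'])
np.save('w1.npy',c,allow_pickle=True)
E
```

```text
time_s: 2.65
ee_pos: [0.5831, -0.1236, 0.1644]
eef_rot: [-0.0, 0.828, -0.56, 0.0]
force: [0.4, -0.6, 0.0]
grip_width: -0.0003
2.7 [ 0.58311285 -0.1236696   0.16439966] [-2.16406438e-04  8.28331953e-01 -5.60237506e-01  2.56472849e-04] [ 1.18612553e-01  2.81169249e-01 -2.60654370e-01  9.72789790e-06
 -1.02830161e+00  2.62833677e-01] [ 0.5008256  -0.01533333  0.49012838]
```

View pics/w1.png

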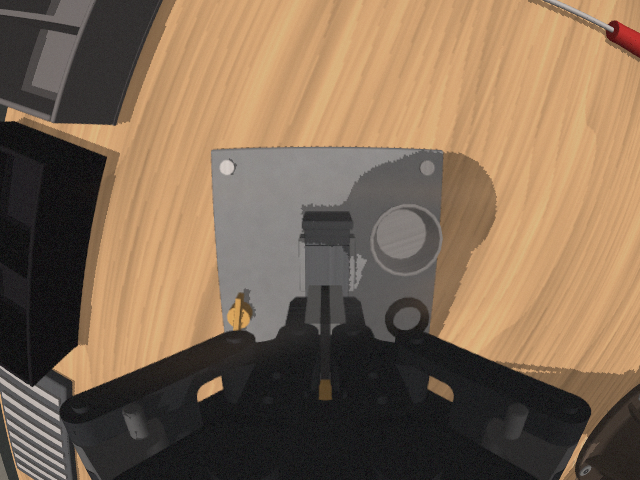

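Run:
```python
import cv2
a=cv2.imread('pics/w1.png')[140:300,210:440]
a=cv2.convertScaleAbs(a,alpha=1.8)
cv2.imwrite('pics/w1c.png',cv2.resize(a,None,fx=3.4,fy=3.4,interpolation=cv2.INTER_CUBIC))
```

```text
(no output)
```

View pics/w1c.png

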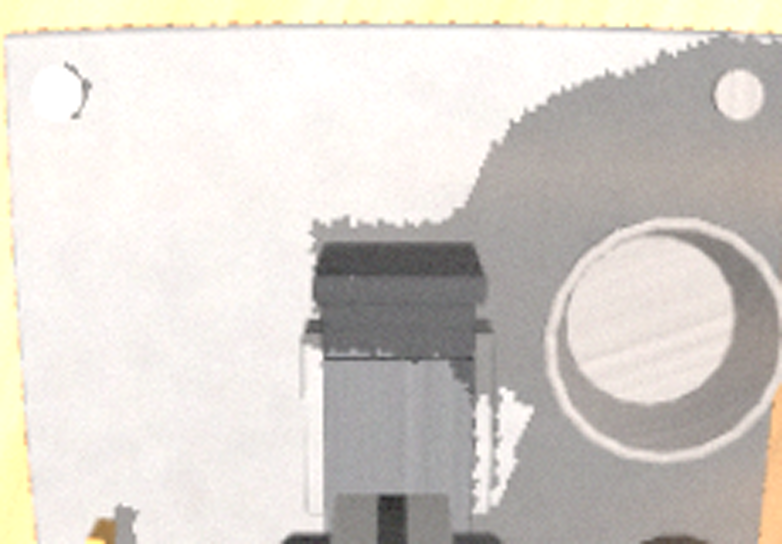

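Run:
```python
from h import *
c=np.load('w1.npy',allow_pickle=True).item()
O=np.array([.551,-.0455,0]);fx=np.array([-.3714,.9285,0]);fy=np.array([-.9285,-.3714,0])
def fr(p): d=p-O; return np.array([d@fx,d@fy,p[2]]).round(4)
q=lambda U,V:(U/3.4+210,V/3.4+140)
for n,p,z in [('lug-x',q(401,275),.066),('lug+x',q(401,303),.066),('lugL',q(315,290),.066),('lugR',q(487,290),.066),('cornerTL',q(8,37),.012),('bolt',q(740,95),.012)]:
    print(n,p,fr(wonz(c,*p,z)))
s=r.state();T=s['ee_pos'];print(fr(T),wproj(c,T))
# tip width at TCP height
for U,V in [(330,495),(475,495),(285,540),(500,540)]:
    print(fr(wonz(c,*q(U,V),T[2]))-fr(T))
```

```text
lug-x (327.94117647058823, 220.88235294117646) [-0.1006  0.0013  0.066 ]
lug+x (327.94117647058823, 229.11764705882354) [-0.095   0.0013  0.066 ]
lugL (302.6470588235294, 225.29411764705884) [-0.0976 -0.0155  0.066 ]
lugR (353.2352941176471, 225.29411764705884) [-0.0977  0.0181  0.066 ]
cornerTL (212.35294117647058, 150.88235294117646) [-0.1481 -0.0919  0.012 ]
bolt (427.6470588235294, 167.94117647058823) [-0.134   0.0823  0.012 ]
[-0.0845 -0.0008  0.1644] (np.float64(324.4973813650121), np.float64(305.6417077639593))
[-0.0091 -0.0072  0.    ]
[-0.0091  0.0104  0.    ]
[-0.0031 -0.0128  0.    ]
[-0.0031  0.0136  0.    ]
```

```bash
python3 -m handwheel '[[[36,2,0,0,1],[36,2,40,0,1],[36,2,90,0,1],[36,2,118,0,1],[36,2,118,0,1],[31,2,118,0,1],[26,2,118,0,1],[22,2,118,0,1],[18,2,118,0,1],[15,2,118,0,1]]]'
```

```text
time_s: 3.95
ee_pos: [0.5871, -0.1384, 0.0466]
eef_rot: [-0.0, 0.828, -0.56, 0.001]
force: [2.2, -2.3, 2.4]
grip_width: 0.0001
```

```bash
python3 -m handwheel '[[[-1.5,0,0,0,1],[-2.5,0,0,0,1],[-3.5,0,0,0,1],[-4.5,0,0,0,1],[-5.5,0,0,0,1],[-6,0,0,0,1],[-6.5,0,0,0,1],[-7,0,0,0,1],[-7.5,0,0,0,1],[-7.5,0,0,0,1]]]'; python3 -c "
from h import *
s=r.state();print(s['ee_pos'],s['force'],s['ft_torque'])"
```

```text
time_s: 5.2
ee_pos: [0.5851, -0.1346, 0.0461]
eef_rot: [0.001, 0.828, -0.56, 0.002]
force: [7.1, -19.9, -6.8]
grip_width: -0.0003
[ 0.58514608 -0.1346304   0.04610365] [  7.06015758 -19.91934718  -6.80211412] [-7.26487076 -2.80226278  0.01369419]
```

```bash
python3 -m handwheel '[[[10,0,0,0,1],[10,0,0,0,1],[10,0,-40,0,1],[0,0,-50,0,1],[-30,-6,-50,0,1],[-50,-11,-50,0,1],[-50,-11,-50,0,1],[-50,-11,-25,0,1],[-50,-11,0,0,1],[-50,-11,0,0,1]]]'
python3 - <<'E'
from h import *
s=r.state();print(s['ee_pos'],s['force'])
for n in('scene','top'):
    im=r.capture(n); cv2.imwrite(f'pics/{n}2.png',im[:,:,::-1])
a=cv2.imread('pics/top2.png')[175:300,255:415]
b=cv2.imread('pics/scene2.png')[220:305,215:370]
a=cv2.resize(a,None,fx=3,fy=3,interpolation=cv2.INTER_CUBIC);b=cv2.resize(b,None,fx=5,fy=5,interpolation=cv2.INTER_CUBIC)
cv2.imwrite('pics/top2c.png',a);cv2.imwrite('pics/scene2c.png',b)
E
```

```text
time_s: 6.45
ee_pos: [0.5738, -0.0815, 0.044]
eef_rot: [0.002, 0.828, -0.561, -0.002]
force: [0.1, -0.5, 0.6]
grip_width: -0.0003
[ 0.57384422 -0.08154389  0.04397361] [ 0.08197702 -0.52128707  0.62822955]
```

View pics/scene2c.png

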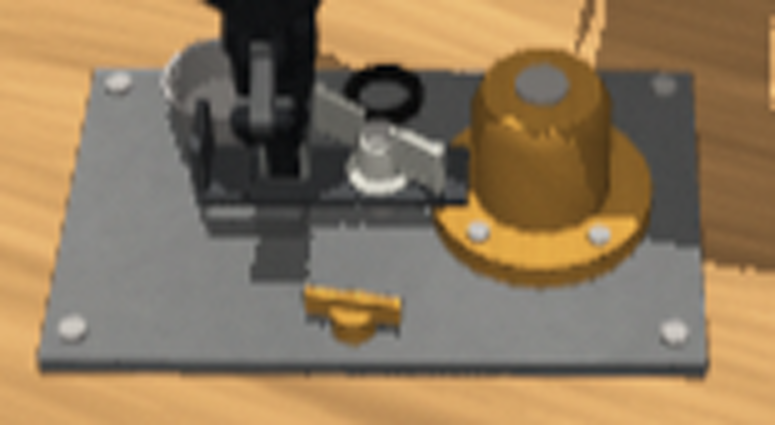

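View pics/top2c.png

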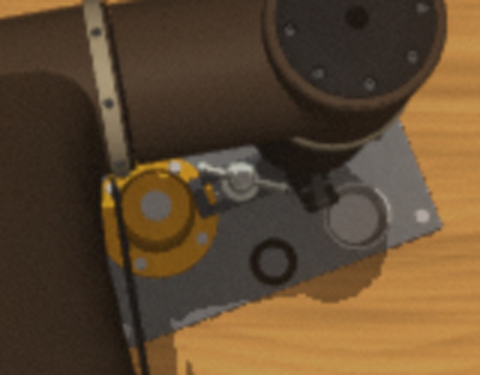

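```bash
python3 -m handwheel '[[[-9,7,-1,0,1],[-10,15,-1,0,1],[-12.5,22,-1,0,1],[-19,30,-1,0,1],[-25,34,-1,0,1],[-31,37,-1,0,1],[-37,40,-1,0,1],[-43,41,-1,0,1],[-50,40,-1,0,1],[-50,40,-1,0,1]]]'
python3 - <<'E'
from h import *
s=r.state();print(s['ee_pos'],s['force'])
for n in('scene','top'):
    im=r.capture(n); cv2.imwrite(f'pics/{n}3.png',im[:,:,::-1])
a=cv2.imread('pics/top3.png')[175:300,255:415]
b=cv2.imread('pics/scene3.png')[220:305,215:370]
a=cv2.resize(a,None,fx=3,fy=3,interpolation=cv2.INTER_CUBIC);b=cv2.resize(b,None,fx=5,fy=5,interpolation=cv2.INTER_CUBIC)
cv2.imwrite('pics/top3c.png',a);cv2.imwrite('pics/scene3c.png',b)
E
```

```text
time_s: 7.8
ee_pos: [0.5195, -0.0491, 0.0469]
eef_rot: [0.0, 0.828, -0.56, -0.0]
force: [-0.7, -0.6, -0.0]
grip_width: -0.0
[ 0.51945954 -0.04910658  0.04686367] [-0.73387727 -0.60372753 -0.01024168]
```

View pics/scene3c.png

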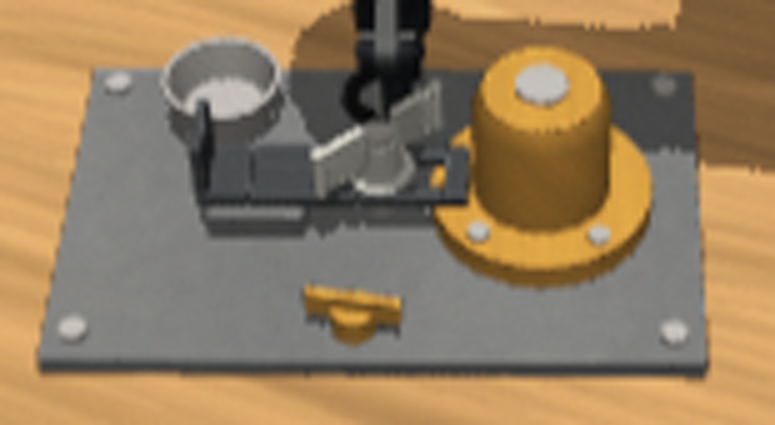

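View pics/top3c.png

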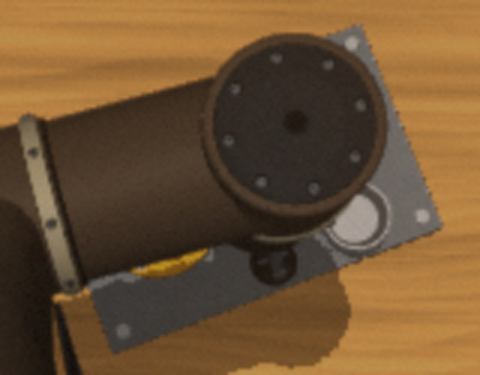

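```bash
cat >> h.py <<'E'
O=np.array([.551,-.0455,0]);FX=np.array([-.3714,.9285,0]);FY=np.array([-.9285,-.3714,0])
def fr(p): d=np.array(p)-O; return np.array([d@FX,d@FY,p[2]]).round(4)
E
python3 - <<'E'
from h import *
s=r.get_calibration('scene')
a=fr(onz(s,*S(316,158),.07));b=fr(onz(s,*S(437,86),.07));print(a,b,np.degrees(np.arctan2(*(b-a)[1::-1])))
print(fr(r.state()['ee_pos']))
E
```

```text
[-0.026  -0.0257  0.07  ] [0.0266 0.0215 0.07  ] 41.90284771526568
[0.008  0.0305 0.0469]
```

```bash
python3 -m handwheel '[[[4,5,0,0,1],[4,5,-45,0,1],[10,-30,-46,0,1],[16,-75,-46,0,1],[16,-76,-46,0,1],[16,-76,-46,0,1],[16,-76,-20,0,1],[16,-76,1,0,1],[16,-70,1,0,1],[16,-70,1,0,1]]]'
python3 - <<'E'
from h import *
s=r.state();print(fr(s['ee_pos']),s['force'])
im=r.capture('scene'); cv2.imwrite(f'pics/scene4.png',im[:,:,::-1])
b=cv2.imread('pics/scene4.png')[220:305,215:370]
cv2.imwrite('pics/scene4c.png',cv2.resize(b,None,fx=5,fy=5,interpolation=cv2.INTER_CUBIC))
E
```

```text
time_s: 9.15
ee_pos: [0.5901, -0.0388, 0.0468]
eef_rot: [-0.0, 0.828, -0.56, 0.0]
force: [0.2, 0.9, 0.8]
grip_width: -0.0001
[-0.0083 -0.0388  0.0468] [0.23648592 0.90060123 0.78129483]
```

View pics/scene4c.png

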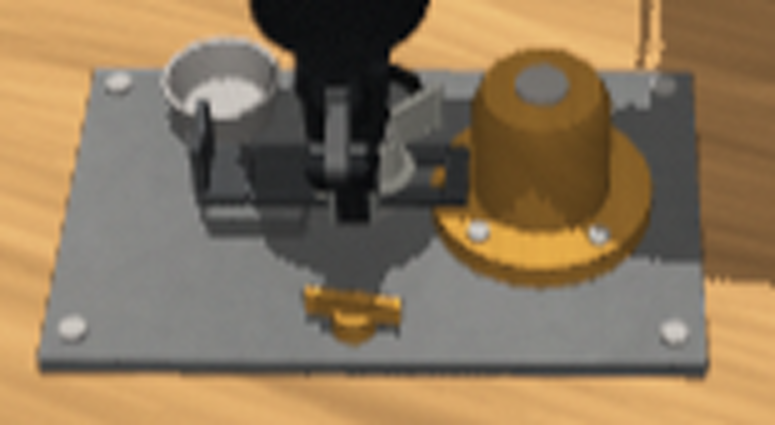

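```bash
python3 -m handwheel '[[[0,6,0,0,1],[6,9,0,0,1],[11,12,0,0,1],[16,19,0,0,1],[20,24,0,0,1],[23.5,31,0,0,1],[25,38,0,0,1],[24,46,0,0,1],[21,53,0,0,1],[21,53,0,0,1]]]'
python3 - <<'E'
from h import *
s=r.state();print(fr(s['ee_pos']),s['force'])
im=r.capture('scene'); cv2.imwrite(f'pics/scene5.png',im[:,:,::-1])
b=cv2.imread('pics/scene5.png')[220:305,215:370]
cv2.imwrite('pics/scene5c.png',cv2.resize(b,None,fx=5,fy=5,interpolation=cv2.INTER_CUBIC))
E
```

```text
time_s: 10.45
ee_pos: [0.5484, -0.0777, 0.046]
eef_rot: [0.0, 0.828, -0.56, -0.0]
force: [0.0, -0.3, -0.3]
grip_width: -0.0004
[-0.0289  0.0144  0.046 ] [ 0.02123277 -0.27767349 -0.27174215]
```

View pics/scene5c.png

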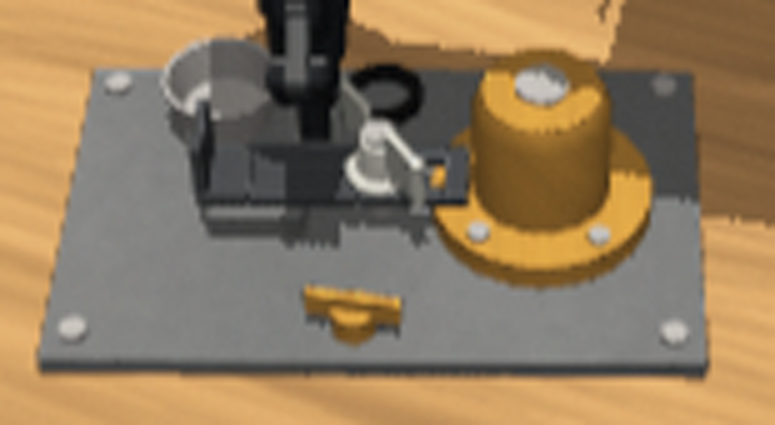

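```bash
python3 -m handwheel '[[[-3,4,0,0,1],[-6,8,0,0,1],[-9,10,0,0,1],[-11,12,0,0,1],[-13,13,0,0,1],[-15,13,0,0,1],[-16,13,0,0,1],[-17,13,0,0,1],[-18,13,0,0,1],[-18,13,0,0,1]]]'
python3 - <<'E'
from h import *
s=r.state();print(fr(s['ee_pos']),s['force'],s['force']@FX)
im=r.capture('scene'); cv2.imwrite(f'pics/scene6.png',im[:,:,::-1])
b=cv2.imread('pics/scene6.png')[220:305,215:370]
cv2.imwrite('pics/scene6c.png',cv2.resize(b,None,fx=5,fy=5,interpolation=cv2.INTER_CUBIC))
E
```

```text
time_s: 11.75
ee_pos: [0.5309, -0.0674, 0.046]
eef_rot: [0.001, 0.828, -0.56, 0.001]
force: [4.0, -13.1, -3.2]
grip_width: 0.0003
[-0.0128  0.0268  0.046 ] [  3.98318533 -13.11940759  -3.22850461] -13.660724979866844
```

View pics/scene6c.png

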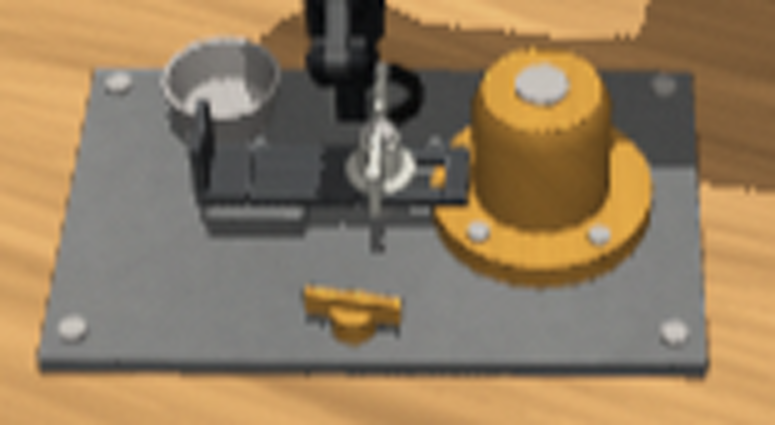

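```bash
python3 -m handwheel '[[[-1,0,0,0,1],[-1.5,0,0,0,1],[-2,0,0,0,1],[-2,0,0,0,1],[-2,0,0,0,1],[-2,0,0,0,1],[-2,0,0,0,1],[-2,0,0,0,1],[-2,0,0,0,1],[-2,0,0,0,1]]]'
python3 - <<'E'
from h import *
s=r.state();print(fr(s['ee_pos']),s['force'],s['force']@FX)
E
```

```text
time_s: 13.05
ee_pos: [0.5308, -0.067, 0.046]
eef_rot: [0.001, 0.828, -0.56, 0.001]
force: [8.8, -24.1, -6.1]
grip_width: 0.0003
[-0.0125  0.0268  0.046 ] [  8.78887045 -24.06753915  -6.11434903] -25.6108965896084
```

```bash
python3 -m handwheel '[[[8,0,0,0,1],[18,3,0,0,1],[18,3,0,0,1],[18,3,-40,0,1],[18,3,-100,0,1],[18,3,-150,0,1],[-40,3,-160,0,1],[-100,3,-160,0,1],[-160,3,-160,0,1],[-220,3,-160,0,1]]]'; python3 -m handwheel '[[[-30,0,0,0,1],[-60,0,0,0,1],[-60,0,0,0,1],[-60,0,0,0,1],[-60,0,0,0,1],[-60,0,0,0,1],[-60,0,0,0,1],[-60,0,0,0,1],[-60,0,0,0,1],[-60,0,0,0,1]]]'
python3 - <<'E'
from h import *
s=r.state();print(fr(s['ee_pos']),s['force'],s['time_s'])
for n in('scene','top'):
    im=r.capture(n); cv2.imwrite(f'pics/{n}7.png',im[:,:,::-1])
a=cv2.imread('pics/top7.png')[175:300,255:415]
b=cv2.imread('pics/scene7.png')[220:305,215:370]
a=cv2.resize(a,None,fx=5,fy=5,interpolation=cv2.INTER_CUBIC)[:600,:800];b=cv2.resize(b,None,fx=5,fy=5,interpolation=cv2.INTER_CUBIC)
cv2.imwrite('pics/top7c.png',a);cv2.imwrite('pics/scene7c.png',b)
E
```

```text
time_s: 14.3
ee_pos: [0.4441, 0.141, 0.2064]
eef_rot: [-0.001, 0.828, -0.56, 0.0]
force: [0.7, 0.7, -0.3]
grip_width: -0.0003
time_s: 15.55
ee_pos: [0.4229, 0.1949, 0.206]
eef_rot: [0.0, 0.828, -0.56, 0.0]
force: [0.1, 0.0, -0.5]
grip_width: 0.0001
[0.2707 0.0297 0.206 ] [ 0.07298925  0.04043952 -0.5485099 ] 15.55
```

View pics/scene7c.png

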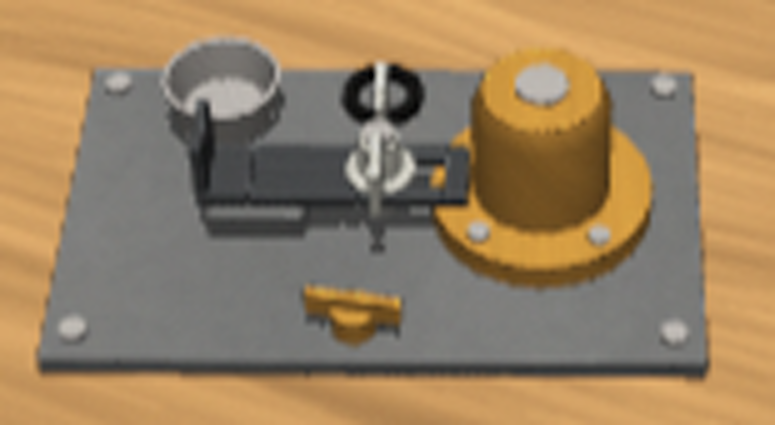

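View pics/top7c.png

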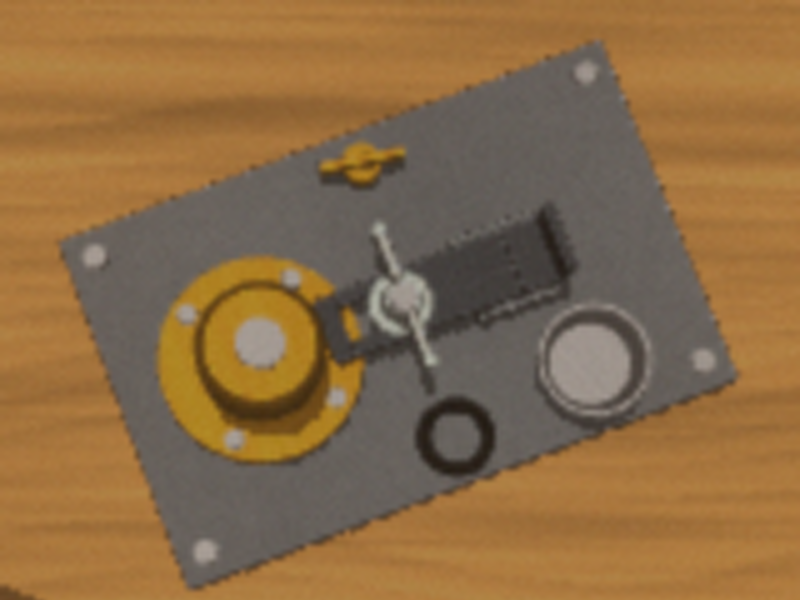

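View pics/scene7.png

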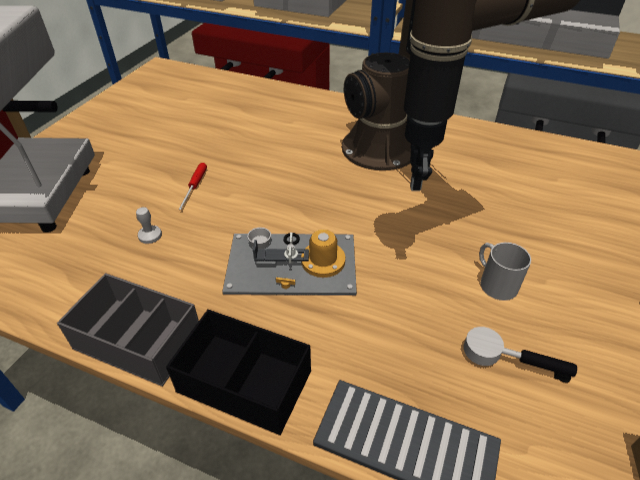

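Run:
```python
from h import *
c=r.get_calibration('top');s=r.get_calibration('scene')
a=fr(onz(c,*P(378,230),.07));b=fr(onz(c,*P(432,358),.07));print(a,b,np.degrees(np.arctan2(*(b-a)[1::-1])))
a=fr(onz(s,*S(381,66),.07));b=fr(onz(s,*S(377,172+20),.07));print(a,b,np.degrees(np.arctan2(*(a-b)[1::-1])))
print([fr(onz(c,*P(*p),.066)) for p in [(548,208),(570,270)]],[fr(onz(s,*S(*p),.066)) for p in [(204,105),(196,150)]])
```

```text
[ 0.0012 -0.0332  0.07  ] [-0.0006  0.0346  0.07  ] 91.52076966114376
[-0.      0.0347  0.07  ] [ 0.0026 -0.0466  0.07  ] 91.83171306649007
[array([-0.0811, -0.0145,  0.066 ]), array([-0.0798,  0.0179,  0.066 ])] [array([-0.0807,  0.0119,  0.066 ]), array([-0.0812, -0.0173,  0.066 ])]
```

```bash
python3 -c "
from plant import r
print(r.close_job())"
```

```text
the job is handed in; nothing more can be done
None
```

The strap is home against the brass neck, the wing nut is hard against its stop, and the job is handed in at about 15.7 s. All pushing was done with the fingers shut.

- **Strap:** I pushed it by the outer face of the lug until it stopped dead, with the wrist force rising from about 3 N to 21 N. The final pictures put the lug 80–81 mm behind the nut's axis, against 82 mm when home. The nose is seen touching the neck.
- **Wing nut:** I turned it clockwise about 235° in two strokes, one on each wing. At the end the force rose to 14 N, then to 26 N on 2 mm more push, while the finger moved only 0.3 mm. That is the hard stop. The final pictures put the wings at 91.5–91.8° to the strap, against 90° when tight, which I take as measuring error.
- **Bystanders and hand:** The basket, spare nut, gasket and the things on the bench look unmoved in the last pictures. The hand was drawn clear, about 0.2 m up and well past the head, with under 1 N on the wrist.

No check failed. The small offsets from 82 mm and 90° are the only disagreements.

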